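Seat a retaining ring with the latched arbor press

ROBOT

A 6-joint arm with a two-finger parallel gripper is mounted at the origin on the work surface. World frame = base frame: x ahead of the robot, y to its left, z up, the work surface at z = 0. Lengths are in m, angles in rad, forces in N, time in s.
With the tool pointing down it reaches from about 0.3 to 0.825 m from the base axis. Payload 5.4 kg.
Tool frame: the origin (TCP) lies midway between the tips of the shut fingers; the grasp point (between the pads) lies 19 mm behind it; z points along the fingers, x is the direction in which the jaws open and shut, and the axes are right-handed (so a half turn about z gives the same grasp; the last joint's range is limited). The gripper opens to 92 mm and grips with 3 to 60 N. Pads are 20 mm wide; open, the fingers measure 128 mm over their backs; the gripper's body (75 mm by 189 mm) begins 69 mm behind the grasp point.
Start: joints at [-1.369, 0.158, 1.597, -0, 1.386, -0.21], TCP at [0.23, -0.527, 0.215] pointing down, gripper open.
Joint ranges: [-2.91, 2.91], [-0.94, 2.29], [0.18, 2.7], [-1.29, 4.43], [0.17, 2.64], [-3, 3]. Speed limits (rad/s): [2.57, 2.57, 3.14, 3.14, 3.14, 3.14].

INTERFACE

Orientations are given as a unit quaternion [w, x, y, z].
In Python, from cell import arm gives the robot as it stands. The module is installed in compiled form; this text tells all that it offers. Calls block until the motion is done:
- arm.move_to(position, orientation): joint-space move of the TCP to a pose.
- arm.move_l(position, attitude=None, max_speed=0.15): straight line of the TCP; attitude=None keeps the orientation; max_speed is the mean speed in m/s.
- arm.move_j(angles): joint-space move.
- arm.gripper_to(opening, strength=None): finger opening in m; strength is the grip in N (None keeps the last); returns when the fingers have stopped.
- arm.wait(seconds).
- arm.inverse_kinematics(position, orientation): joint angles nearest the present ones, or None.
- arm.snapshot(name): name is "scene" or "top" or "wrist"; returns the picture (480x640x3 uint8, red, green, blue); there is no depth.
- arm.camera_params(name): a dict with "fov_y" (degrees; the focal length in pixels is half the picture's height over the tangent of half this angle, whatever the lens; pixels are square), "cx", "cy" (the principal point, pixels), "eye" and "attitude" of the camera in the world; the wrist camera has in their place "T_tool_cam" (4x4, takes a point from camera to tool coordinates, whose origin is the TCP and whose axes are the tool frame's). Camera axes: x right, y down, z forward; pixel columns grow to the right and rows downward; lengths in m; the calibration is good to about 2 mm. A picture is of the moment at which its call begins: read the wrist's pose just before it. camera_params takes no time and is no camera call.
A pose or a line that the arm cannot do raises arm.IKError and nothing moves.
- arm.hand_in(): hands the job in, once; it reports no verdict.
Readings, each from a call of its own:
- arm.get_time(): time.
- arm.get_q(): joint angles.
- arm.get_joint_velocities(): joint speeds.
- arm.get_tau(): joint torques, N m.
- arm.get_tool_pos(): TCP position.
- arm.get_ee_rot(): TCP orientation.
- arm.get_wrist_force(): force on the tool from outside, world axes, zero at the start.
- arm.get_moment(): the same for the moment, N m.
- arm.get_opening(): finger opening in m.
Only numpy, scipy, OpenCV 4.12 (cv2) and the standard library are available. Lean on these libraries where they do the work, as an engineer would, in place of code of your own. Each camera call takes 0.05 s, during which the arm holds its last target.

TASK

Press the retaining ring down into the brass lens cell with the arbor press: first press the square-topped latch key fully down (it locks the jig plate), then the round-topped latch key fully down (it frees the ram), and only then push the press lever down by its black grip as far as it goes. Keys and lever stay where they are pushed; finish with all three down. Nothing is to be picked up, and leave the lens cell under the ram and the loose parts around the press where they stand.

Things in the scene. Friction and masses are not known exactly. Their poses are not given: they have to be found in the camera images.
- press: Cast-iron hand press on a grey jig plate, all fixed to the table; position and yaw vary. Origin: underside of the plate below the press; x axis points from the press's open front back to its column, z up, y across (the lever is on the +y side, the two latches on the -y side). In its frame (mm): plate x -130..130, y -170..110, top at z 16; press head x -40..120, y -35..35, z 140..220, with the square ram sticking up through it to z 259; ram and anvil axis at x -15, y 0.
- square_key (a joint): Downward travel (m) of the square-topped latch key: 0 up, 0.007 fully down. About 3 N moves it straight down; it stays where it is left.
- square_top (a point): Centre of the top face of the square key, a steel plunger 26 x 26 mm standing 14 mm above its black 46 x 46 x 22 mm housing when up and 7 mm when fully down; the top is 52 mm above the table when up. Moves with the key.
- round_key (a joint): Downward travel (m) of the round-topped latch key: 0 up, 0.007 fully down. About 3 N moves it straight down; it stays where it is left.
- round_top (a point): Centre of the top face of the round key, a steel plunger of 26 mm diameter, otherwise like the square one, on its own equal housing about 80 mm from it along the press's x axis; which of the two is nearer the robot varies. Moves with the key.
- lever (a joint): Angle (rad) of the press lever: 0 is 35 degrees above level, it grows as the lever goes down, and 0.85 is the lower stop (14 degrees below level). Starts between 0 and 0.2. About 4 to 6 N down on the grip moves it; it is held by friction and stays where it is left. The ram goes down 30 mm per rad.
- lever_hinge (a point): The lever's pivot, on the press's +y side, 185 mm above the table; the hinge axis is level, along the press's y axis. The lever points from here to the press's -x side.
- lever_grip (a point): Centre of the lever's black cross grip, a level cylinder of 28 mm diameter and 56 mm length lying along the press's y axis, 170 mm from the pivot; the lever itself is a 12 mm steel rod. Moves with the lever: 282 mm above the table at joint 0, 145 mm at the lower stop.
- ring (a point): Centre of the chrome retaining ring (28 mm diameter, 5 mm thick) carried on the nose of the ram; moves straight down with the ram into the cell.
- cell_mouth (a point): Centre of the mouth of the brass lens cell, a loose cup 46 mm across and 22 mm high (bore 33 mm) standing on the anvil under the ram; z up. Mouth 82 mm above the table.
- eyepiece: Loose silver eyepiece barrel standing upright in front of the press, 38 mm diameter, 50 mm high; origin at the centre of its underside.
- stop_tube: Loose black field-stop tube standing upright in front of the press, 32 mm diameter, 55 mm high; origin at the centre of its underside.
- spare_ring: Loose steel ring lying flat on the table on the lever's side of the press, 42 mm diameter, 6 mm high; origin at the centre of its underside.

How it is judged:
On the way, in this order (a step that is already met when the one before it is completed fails the run):
1. the square key is fully down while the round key is still up (value of joint square_key above 0.005 m and value of joint round_key below 0.004 m), for 0.1 s.
2. the round key is fully down (value of joint each of square_key, round_key above 0.005 m), for 0.1 s.
3. the lever is down and the ring is in the cell (all of step 2 and value of joint lever above 0.79 rad and horizontal distance between ring and cell_mouth below 0.005 m and z of ring in the frame of cell_mouth below -0.006 m), for 0.1 s.
At the end, for the whole second after the job is handed in: Both keys at least 5 mm of their 7 mm down, the lever at 0.79 rad or more of its 0.85, the ring's centre at least 6 mm below the cell's mouth and within 5 mm of its axis, the cell upright, at rest and within 8 mm of its start, the three loose parts within 15 mm of theirs (all of step 3 and angle between cell_mouth's own z axis and vertical below 0.1 rad and distance of cell_mouth from where it was at the start of the episode below 0.008 m and linear speed of cell below 0.02 m/s and distance of each of eyepiece, stop_tube, spare_ring from where it was at the start of the episode below 0.015 m); the robot touches nothing.
It fails at once if the round key is pressed before the square key is down (value of joint round_key above 0.004 m and value of joint square_key below 0.004 m).
It fails at once if the lever is pushed down before the round key is down (value of joint lever above 0.35 rad and value of joint round_key below 0.004 m).
It fails at once if the lens cell is lifted or shifted (distance of cell_mouth from where it was at the start of the episode above 0.012 m).
It fails at once if the eyepiece barrel, the field-stop tube or the spare ring is lifted, knocked over or pushed away (distance of any of eyepiece, stop_tube, spare_ring from where it was at the start of the episode above 0.02 m or angle between any of eyepiece, stop_tube, spare_ring's own z axis and vertical above 0.4 rad).
It also fails if it takes over 54 s, if anything falls off the work surface, if the arm or the gripper's body presses on something with over 40 N, if the wrist force passes 120 N, or if a joint passes its speed limit or range.

## Working session

There is one attempt and no reset: what is moved stays moved. The work goes in short steps, each a Python script; the robot and the scene stay as the last script left them, time stands still between calls to the robot, and variables do not carry over. Pictures are saved under pics/ and viewed, and the job is handed in when it is done.

```bash
mkdir -p pics; ls; python3 - <<'E'
from cell import arm
import cv2
for n in ["scene","top","wrist"]:
    p=arm.get_tool_pos();r=arm.get_ee_rot()
    im=arm.snapshot(n); cv2.imwrite(f"pics/{n}0.png",im[:,:,::-1]); print(n,arm.camera_params(n))
    print(p,r)
print(arm.get_time())
E
```

```text
pics
scene {'fov_y': 49.99930171766224, 'cx': 317.0938868116908, 'cy': 233.99701304438221, 'eye': array([0.8297426 , 0.65480316, 0.70656242]), 'attitude': array([-0.10650343,  0.22341513,  0.87700042, -0.41184094])}
[ 0.23000257 -0.5263225   0.21363085] [-6.53378613e-04  8.36747485e-01 -5.47588149e-01 -6.61935367e-04]
top {'fov_y': 54.912528867043456, 'cx': 316.4554076871322, 'cy': 241.87721487173522, 'eye': array([0.40670662, 0.09056054, 0.84511805]), 'attitude': array([-0.07207391,  0.70910932, -0.69763682,  0.07260988])}
[ 0.22998072 -0.5263304   0.21365383] [-6.42782134e-04  8.36729074e-01 -5.47616303e-01 -6.54686774e-04]
wrist {'fov_y': 59.50857524745798, 'cx': 318.127034843906, 'cy': 235.36953738696187, 'T_tool_cam': array([[ 9.99998174e-01, -1.49721473e-04,  1.90505995e-03,
         1.01546970e-04],
       [-2.98216021e-04,  9.72484447e-01,  2.32967619e-01,
        -6.53782150e-02],
       [-1.88752143e-03, -2.32967762e-01,  9.72482627e-01,
        -1.68634022e-01],
       [ 0.00000000e+00,  0.00000000e+00,  0.00000000e+00,
         1.00000000e+00]])}
[ 0.23001159 -0.52641232  0.21374749] [-5.67381107e-04  8.36739031e-01 -5.47601253e-01 -5.83379908e-04]
0.15
```

View pics/scene0.png

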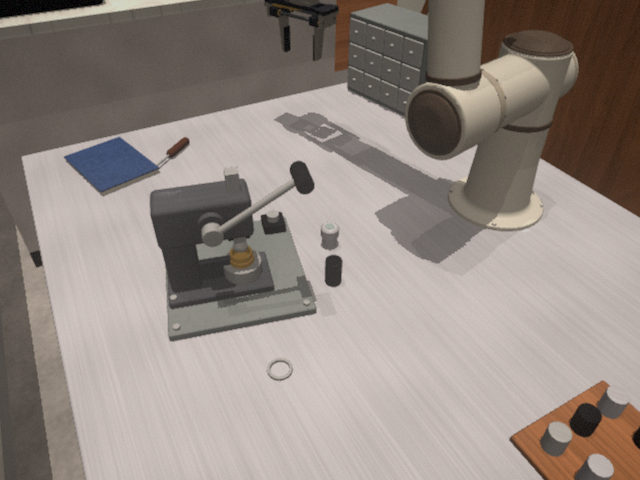

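View pics/top0.png

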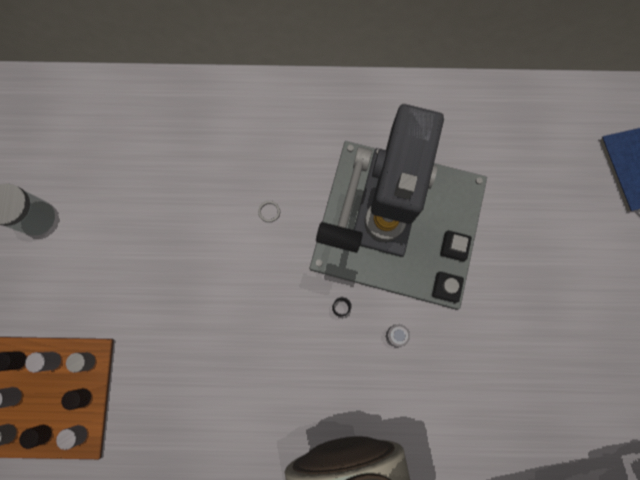

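View pics/wrist0.png

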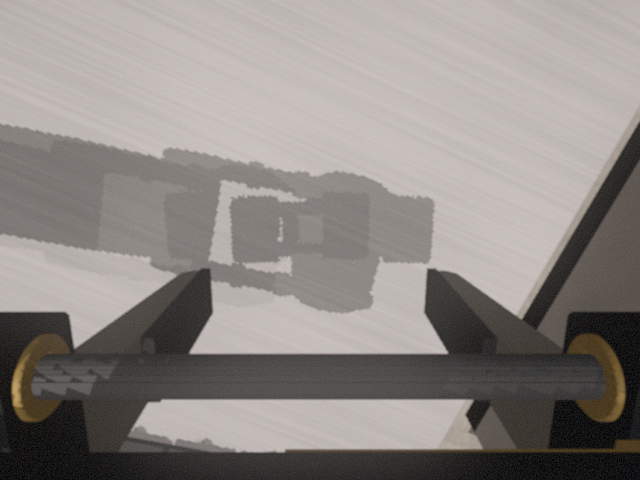

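The top view shows the square key near (459,243) and the round key near (452,286), which is nearer the robot. The black grip is near (339,236), the tube near (342,307), the eyepiece near (398,336) and the spare ring near (269,212). I'll zoom in and cast rays.

```bash
cat > h.py <<'E'
import numpy as np, cv2
from scipy.spatial.transform import Rotation as R
def rot(q): return R.from_quat([q[1],q[2],q[3],q[0]]).as_matrix()
def campose(p,tp=None,tq=None):
    if 'eye' in p: return np.array(p['eye']),rot(p['attitude'])
    T=np.eye(4);T[:3,:3]=rot(tq);T[:3,3]=tp;T=T@p['T_tool_cam'];return T[:3,3],T[:3,:3]
def ray(p,uv,tp=None,tq=None):
    e,A=campose(p,tp,tq);f=240/np.tan(np.radians(p['fov_y'])/2)
    d=A@np.array([(uv[0]-p['cx'])/f,(uv[1]-p['cy'])/f,1]);return e,d/np.linalg.norm(d)
def onz(p,uv,z,tp=None,tq=None):
    e,d=ray(p,uv,tp,tq);return e+d*(z-e[2])/d[2]
def proj(p,X,tp=None,tq=None):
    e,A=campose(p,tp,tq);f=240/np.tan(np.radians(p['fov_y'])/2);c=A.T@(np.array(X)-e)
    return np.array([p['cx']+f*c[0]/c[2],p['cy']+f*c[1]/c[2]])
def tri(r1,r2):
    (e1,d1),(e2,d2)=r1,r2
    t=np.linalg.lstsq(np.c_[d1,-d2],e2-e1,rcond=None)[0]
    a,b=e1+t[0]*d1,e2+t[1]*d2;return (a+b)/2,np.linalg.norm(a-b)
E
python3 - <<'E'
from h import *
from cell import arm
pt=arm.camera_params('top');ps=arm.camera_params('scene')
im=cv2.imread('pics/top0.png')
c=im[90:350,240:520];cv2.imwrite('pics/topz.png',cv2.resize(c,None,fx=2.3,fy=2.3,interpolation=cv2.INTER_CUBIC)) 
im2=cv2.imread('pics/scene0.png');cv2.imwrite('pics/scz.png',cv2.resize(im2[140:350,140:360],None,fx=2.8,fy=2.8,interpolation=cv2.INTER_CUBIC))
g=cv2.cvtColor(im,cv2.COLOR_BGR2GRAY)
# keys: bright in window
for nm,(x0,y0,x1,y1) in dict(keys=(432,228,474,304)).items():
    m=(g[y0:y1,x0:x1]>150).astype(np.uint8)
    n,l,s,ce=cv2.connectedComponentsWithStats(m)
    for i in range(1,n):
        if s[i,4]>30:
            uv=ce[i]+[x0,y0];print(nm,uv,s[i],onz(pt,uv,.052))
m=(g[215:260,305:370]<45).astype(np.uint8)
n,l,s,ce=cv2.connectedComponentsWithStats(m)
i=1+np.argmax(s[1:,4]);uv=ce[i]+[305,215];print('grip top',uv,s[i])
ms=(cv2.cvtColor(im2,cv2.COLOR_BGR2GRAY)[155:200,280:325]<60).astype(np.uint8)
n,l,s,ce=cv2.connectedComponentsWithStats(ms);i=1+np.argmax(s[1:,4]);uv2=ce[i]+[280,155];print('grip sc',uv2,s[i])
print(tri(ray(pt,uv),ray(ps,uv2)))
for nm,uv3,z in [('screwTL',(350.5,147.5),.018),('screwTR',(480.5,181),.018),('screwBL',(318,263),.018),('tube',(342,307),.055),('eye',(398,336),.05),('ring',(269,212),.006)]:
    print(nm,onz(pt,uv3,z))
E
```

```text
grip top [339.61941964 236.97321429] [ 12   8  53  29 896]
grip sc [301.38302277 177.42236025] [ 10   7  24  32 483]
(array([0.53255468, 0.06205143, 0.27011512]), np.float64(0.0013210763159923241))
screwTL [0.76387168 0.02925083 0.018     ]
screwTR [ 0.70078946 -0.21551866  0.018     ]
screwBL [0.5396208  0.08789996 0.018     ]
tube [0.45877928 0.04611811 0.055     ]
eye [ 0.41207915 -0.04889571  0.05      ]
ring [0.6370468  0.18147848 0.006     ]
```

```bash
sleep 0
```

```text
(no output)
```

View pics/topz.png

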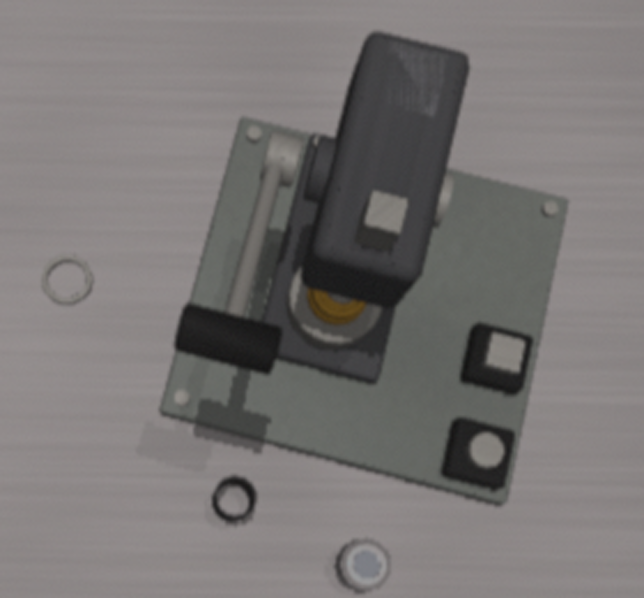

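View pics/scz.png

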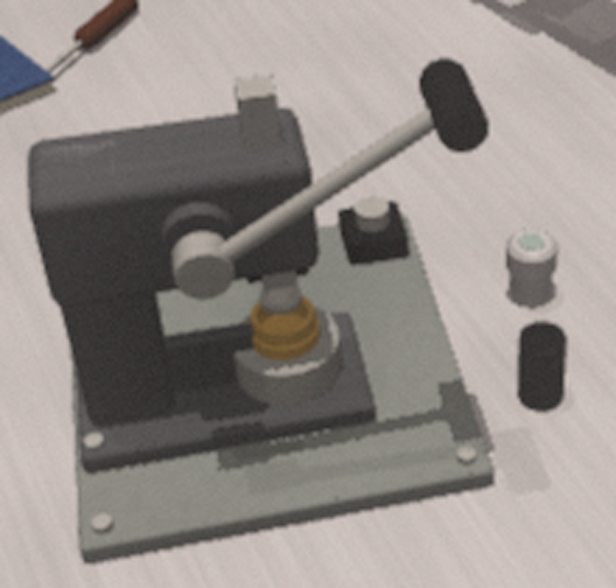

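The zoom agrees: square key centre at about (459.6,243.5) px and round key at about (451.5,285.7). The grip triangulates to z≈0.270, so the lever is at about 0.09 rad. Next I'll compute the press frame, hover over the keys and check with the wrist camera.

```bash
cat >> h.py <<'E'
yaw=np.radians(-14.5); X=np.array([np.cos(yaw),np.sin(yaw),0]);Y=np.array([-np.sin(yaw),np.cos(yaw),0]);Z=np.array([0,0,1.])
def quat(tx,ty):
    M=np.c_[tx,ty,np.cross(tx,ty)];q=R.from_matrix(M).as_quat();return np.array([q[3],q[0],q[1],q[2]])
QK=quat(-X,Y)
E
python3 - <<'E'
from h import *
from cell import arm
pt=arm.camera_params('top')
sq=onz(pt,(459.6,243.5),.052);ro=onz(pt,(451.5,285.7),.052)
print(sq,ro,np.linalg.norm(sq-ro),np.degrees(np.arctan2(*(sq-ro)[[1,0]])))
s=[np.array(v) for v in [(.7639,.0293,0),(.7008,-.2155,0),(.5396,.0879,0)]]
c=(s[1]+s[2])/2 # centre of plate: press(0,-.03)
o=c+.03*Y; print('origin',o)
for n,p in dict(sq=sq,ro=ro,grip=np.array([.5326,.0621,.27])).items(): print(n,(p-o)@X,(p-o)@Y)
mid=(sq+ro)/2; 
for q in (QK,quat(X,-Y)):
    for p in (mid+[0,0,.11],sq+[0,0,-.008],ro+[0,0,-.008]): print(arm.inverse_kinematics(p,q))
E
```

```text
[ 0.57284075 -0.1597748   0.052     ] [ 0.49841286 -0.14233711  0.052     ] 0.07644334284245506 -13.185976937681748
origin [ 0.6277114  -0.03475557  0.        ]
sq -0.021820572689765002 -0.13477558246902627
ro -0.09824381297303453 -0.13652858262155784
grip -0.11633257580757639 0.06995649956843471
[-4.92026948e-01  1.56200448e-01  1.70617659e+00 -4.44089210e-16
  1.27921562e+00  2.90263845e+00]
[-4.75007664e-01  3.94023451e-01  1.67061021e+00 -4.44089210e-16
  1.07695899e+00  2.91965773e+00]
[-5.11606168e-01  2.19610478e-01  1.89249855e+00 -4.44089210e-16
  1.02948363e+00  2.88305923e+00]
[-4.92026948e-01  1.56200448e-01  1.70617659e+00 -4.44089210e-16
  1.27921562e+00 -2.38954206e-01]
[-4.75007664e-01  3.94023451e-01  1.67061021e+00 -4.44089210e-16
  1.07695899e+00 -2.21934922e-01]
[-5.11606168e-01  2.19610478e-01  1.89249855e+00 -4.44089210e-16
  1.02948363e+00 -2.58533426e-01]
```

```bash
python3 - <<'E'
from h import *
from cell import arm
mid=np.array([.5356,-.151,.18])
arm.move_to(mid,QK)
p=arm.get_tool_pos();q=arm.get_ee_rot();im=arm.snapshot('wrist')
cv2.imwrite('pics/w1.png',im[:,:,::-1]);np.savez('w1.npz',p=p,q=q)
pw=arm.camera_params('wrist');print(p,arm.get_time())
for X0 in ([.5728,-.1598,.052],[.4984,-.1423,.052]): print(proj(pw,X0,p,q))
E
```

```text
[ 0.53554981 -0.15133801  0.1800642 ] 2.825
[266.36428434 229.12078503]
[371.95547903 226.90066753]
```

View pics/w1.png

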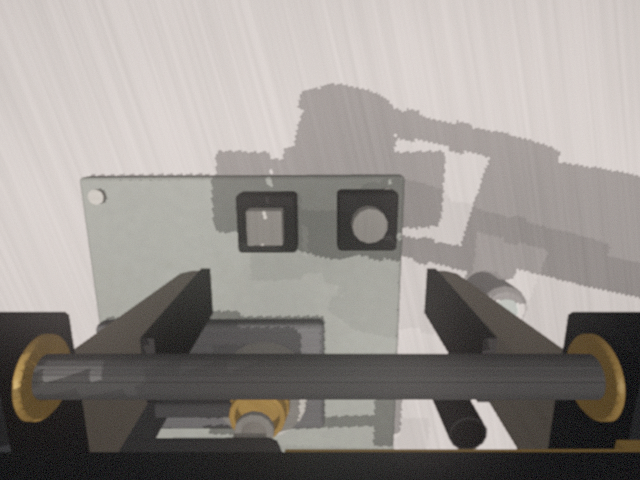

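The wrist view shows the square top at about (264.5,227) and the round top at (370,224). Both are within 2 px of the projections from the top view, so I'll press the keys, square first.

```bash
cat > press.py <<'E'
from h import *
from cell import arm
def press(P,name):
    arm.move_l([*P,.12]);arm.move_l([*P,.058],max_speed=.12)
    print(name,'at',arm.get_tool_pos(),'F',arm.get_wrist_force())
    for z in np.arange(.054,.0395,-.001):
        arm.move_l([*P,z],max_speed=.03)
        F=arm.get_wrist_force();t=arm.get_tool_pos();print(round(z,4),t[2].round(4),F.round(1))
        if F[2]>15: break
    arm.wait(.15);arm.move_l([*P,.12])
E
python3 - <<'E'
from press import *
arm.gripper_to(0.0)
press((.5728,-.160),'sq')
p=arm.get_tool_pos();q=arm.get_ee_rot();im=arm.snapshot('top');cv2.imwrite('pics/t2.png',im[:,:,::-1])
print(arm.get_time())
E
```

```text
sq at [ 0.5733242  -0.16027719  0.05885079] F [ 0.50682544  0.04408448 -0.22421808]
0.054 0.0544 [-0.6  0.5 -0.5]
0.053 0.0531 [ 0.4  0.9 -0.9]
0.052 0.0521 [ 0.8 -0.7  0.3]
0.051 0.0512 [-0.1 -0.2  1.3]
0.05 0.05 [0.9 0.1 1.8]
0.049 0.049 [ 1.5 -0.6  1. ]
0.048 0.0479 [ 1.5 -0.4  1.3]
0.047 0.047 [-0.  -0.6  0.5]
0.046 0.0459 [ 0.6 -0.7  1.6]
0.045 0.0454 [-0.9  0.6  5. ]
0.044 0.0453 [-2.2  1.4 11.6]
0.043 0.0452 [-6.2  1.7 18.2]
9.3667
```

The square key met its hard stop at z≈0.045, so it is fully down. Now the round key.

```bash
python3 - <<'E'
from press import *
press((.4984,-.1425),'ro')
arm.move_l([.5356,-.151,.18])
arm.gripper_to(0.09)
p=arm.get_tool_pos();q=arm.get_ee_rot();im=arm.snapshot('wrist')
cv2.imwrite('pics/w3.png',im[:,:,::-1]);print(p,arm.get_time())
im=arm.snapshot('scene');cv2.imwrite('pics/s3.png',im[:,:,::-1])
E
```

```text
ro at [ 0.49902271 -0.14277095  0.05843442] F [0.56897495 0.35142923 0.1258247 ]
0.054 0.0544 [-0.7  0.2 -0.3]
0.053 0.0531 [-0.2 -0.1 -0.2]
0.052 0.0521 [-0.1  0.1  0.6]
0.051 0.0511 [ 0.1 -0.1  2.1]
0.05 0.05 [ 0.2 -0.7  1.9]
0.049 0.049 [ 1.2 -1.2  1.6]
0.048 0.048 [ 1.  -0.2  1.6]
0.047 0.0469 [ 1.6 -1.3  1.8]
0.046 0.0459 [ 1.3 -1.1  1.4]
0.045 0.0454 [-0.6  0.6  5.5]
0.044 0.0453 [-3.8  1.1 12.2]
0.043 0.0452 [-6.7  4.  20.9]
[ 0.53560848 -0.15100293  0.1800202 ] 16.5667
```

View pics/w3.png

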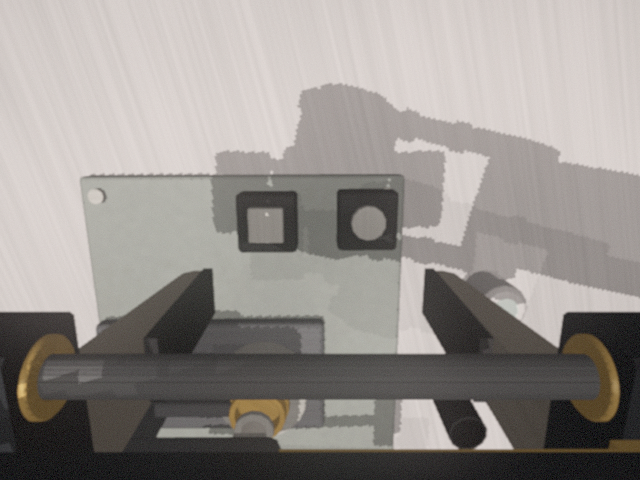

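Both plungers now sit at the same low height, and the round key also hit its stop at z≈0.045. Next is the lever, following its arc with shut fingers on top of the grip.

```bash
python3 - <<'E'
from h import *
from cell import arm
g=np.array([.5326,.0621,.270]);a0=np.arcsin((.270-.185)/.17)
H=g+.17*np.cos(a0)*X; H[2]=.185
def tcp(a,dz=0): return H-.17*np.cos(a)*X+(.17*np.sin(a)+.014+dz)*Z
for q in (quat(Y,X),quat(-Y,-X),QK):
    print([np.round(v,2) if (v:=arm.inverse_kinematics(p,q)) is not None else None for p in (tcp(a0,.06),tcp(a0),tcp(-.26))])
print(H,tcp(a0),tcp(-.25))
E
```

```text
[array([-0.11,  0.  ,  1.51, -0.  ,  1.63, -1.43]), array([-0.11,  0.02,  1.61, -0.  ,  1.51, -1.43]), array([-0.1 ,  0.07,  1.81, -0.  ,  1.26, -1.42])]
[array([-0.11,  0.  ,  1.51, -0.  ,  1.63,  1.71]), array([-0.11,  0.02,  1.61, -0.  ,  1.51,  1.71]), array([-0.1 ,  0.07,  1.81, -0.  ,  1.26,  1.72])]
[None, None, array([-0.1 ,  0.07,  1.81, -0.  ,  1.26, -2.99])]
[0.67513488 0.02523797 0.185     ] [0.5326 0.0621 0.284 ] [0.51566633 0.06647934 0.15694133]
```

```bash
python3 - <<'E'
from h import *
from cell import arm
g=np.array([.5326,.0621,.270]);a0=np.arcsin((.270-.185)/.17)
H=g+.17*np.cos(a0)*X; H[2]=.185
def tcp(a,dz=0): return H-.17*np.cos(a)*X+(.17*np.sin(a)+.014+dz)*Z
arm.gripper_to(0.0)
arm.move_l([.5356,-.151,.34],max_speed=.25)
QL=quat(Y,X)
arm.move_to(tcp(a0,.06),QL)
arm.move_l(tcp(a0,.012))
print(arm.get_tool_pos(),arm.get_wrist_force(),arm.get_time())
for a in np.arange(a0,-.33,-.04):
    arm.move_l(tcp(a),max_speed=.06)
    F=arm.get_wrist_force();t=arm.get_tool_pos();print(a.round(3),t.round(4),F.round(1))
    if F[2]>20 or abs(F[0])>25: break
arm.wait(.2)
im=arm.snapshot('scene');cv2.imwrite('pics/s4.png',im[:,:,::-1]);print(arm.get_time())
E
```

```text
[0.53257626 0.06205032 0.29623578] [ 0.22263465 -0.1203581   1.72080739] 22.7917
0.524 [0.5327 0.062  0.284 ] [ 0.1  0.1 -0. ]
0.484 [0.5293 0.0629 0.2781] [-1.1  0.7  1.6]
0.444 [0.5264 0.0637 0.2718] [-0.8 -0.7  0.7]
0.404 [0.5239 0.0644 0.2655] [ 0.8 -0.1 -0.2]
0.364 [0.5215 0.065  0.2591] [-0.3  0.1 -0. ]
0.324 [0.5192 0.0655 0.2527] [-0.1 -0.4  0.2]
0.284 [0.5171 0.0661 0.2462] [-0.3 -0.2 -0.3]
0.244 [0.5153 0.0665 0.2396] [1.2 0.5 0.1]
0.204 [0.5138 0.0669 0.233 ] [ 0.6  1.7 -0.1]
0.164 [0.5126 0.0672 0.2263] [ 0.2  0.3 -0.9]
0.124 [0.5116 0.0675 0.2195] [-0.1  0.6 -0.5]
0.084 [0.5109 0.0677 0.2127] [0.5 0.  0.6]
0.044 [0.5104 0.0678 0.2058] [0.1 0.4 0.2]
0.004 [0.5103 0.0678 0.199 ] [-0.2  0.1 -0.1]
-0.036 [0.5104 0.0678 0.1922] [-0.5 -0.2 -0. ]
-0.076 [0.5107 0.0677 0.1854] [0.2 1.5 0.3]
-0.116 [0.5114 0.0675 0.1786] [ 0.2 -1.  -0.2]
-0.156 [0.5123 0.0673 0.1719] [-0.2 -0.5  0.3]
-0.196 [0.5134 0.067  0.1652] [ 0.1  0.6 -0.4]
-0.236 [0.5154 0.0666 0.159 ] [0.2 0.1 1.8]
-0.276 [0.516  0.0666 0.1583] [-20.8   1.2  39.6]
28.725
```

View pics/s4.png

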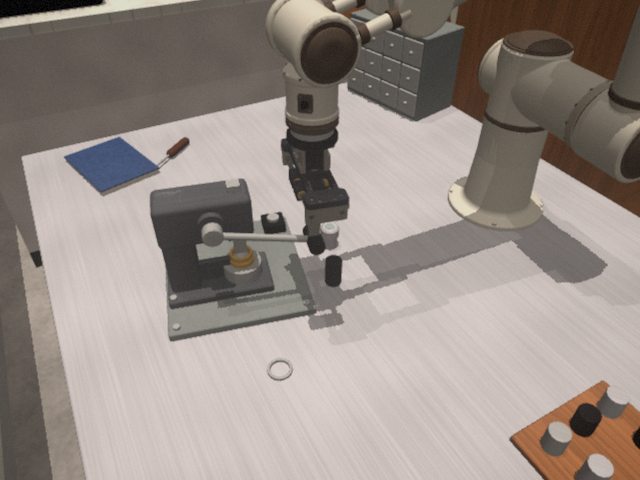

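The scene view shows the lever below level with the grip at (316,243) under the fingers. The stop force appeared at z≈0.158, close to the expected 0.159. I'll retreat and check.

```bash
python3 - <<'E'
from h import *
from cell import arm
p=np.array(arm.get_tool_pos())
arm.move_l(p+[0,0,.1]); arm.move_l([.40,-.10,.33],max_speed=.25)
arm.move_l([.33,-.28,.33],max_speed=.25)
a=arm.snapshot('scene')[:,:,::-1];b=arm.snapshot('top')[:,:,::-1]
cv2.imwrite('pics/s5.png',a);cv2.imwrite('pics/t5.png',b)
z=cv2.resize(a[160:300,140:360],None,fx=2.5,fy=2.5,interpolation=cv2.INTER_CUBIC)
cv2.imwrite('pics/s5z.png',z)
cv2.imwrite('pics/t5z.png',cv2.resize(b[90:350,240:520],None,fx=2.3,fy=2.3,interpolation=cv2.INTER_CUBIC))
pt=arm.camera_params('top');ps=arm.camera_params('scene')
g=cv2.cvtColor(b,cv2.COLOR_BGR2GRAY)
def big(im,x0,y0,x1,y1,th):
    m=(cv2.cvtColor(im,cv2.COLOR_BGR2GRAY)[y0:y1,x0:x1]<th).astype(np.uint8)
    n,l,s,ce=cv2.connectedComponentsWithStats(m);i=1+np.argmax(s[1:,4]);return ce[i]+[x0,y0],s[i]
u1,s1=big(b,305,215,370,280,45);u2,s2=big(a,295,220,328,262,60)
print(u1,s1,u2,s2,tri(ray(pt,u1),ray(ps,u2)))
b0=cv2.imread('pics/top0.png');a0=cv2.imread('pics/scene0.png')
for n,A,B,w in [('eyepiece',b0,b,(380,318,416,354)),('tube',b0,b,(328,293,357,322)),('ring',b0,b,(252,196,286,228)),('cell sc',a0,a,(225,243,262,275))]:
    x0,y0,x1,y1=w;t=A[y0:y1,x0:x1];r=cv2.matchTemplate(B[y0-15:y1+15,x0-15:x1+15],t,cv2.TM_CCOEFF_NORMED)
    _,v,_,loc=cv2.minMaxLoc(r);print(n,v,np.array(loc)-15)
print(arm.get_time(),arm.get_wrist_force())
E
```

```text
[331.59075342 266.66438356] [  8  40  38  25 584] [313.97066015 238.91442543] [  8   4  22  30 409] (array([0.51369505, 0.06766857, 0.14326737]), np.float64(0.0010821657094720516))
eyepiece 0.9981931447982788 [0 0]
tube 0.997707724571228 [0 0]
ring 0.9955893158912659 [0 0]
cell sc 0.9420284628868103 [0 0]
31.6167 [ 0.23371206 -0.42093047  0.16825448]
```

View pics/s5z.png

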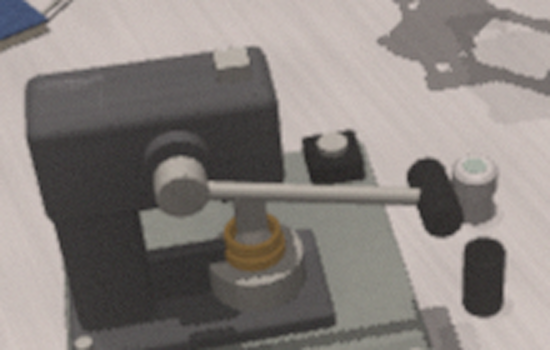

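View pics/t5z.png

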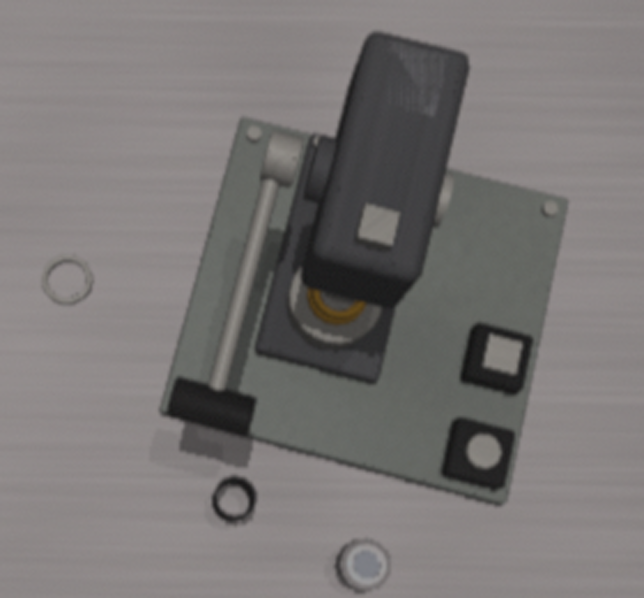

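The grip is at z≈0.143 (lower stop 0.145), the ram nose is in the cell, both keys are down, and the loose parts haven't moved. Handing in.

```bash
python3 -c "
from cell import arm
arm.hand_in();print(arm.get_time())"
```

```text
the job is handed in; nothing more can be done
the job is handed in; nothing more can be done
```

I pressed the square key, then the round key, then pushed the lever down to its stop. I moved the arm clear and handed the job in at about 32 s of the 54 s allowed; the hand-in gives no verdict.

- **Keys:** both hit a hard stop with the fingertip at z≈0.045 m, which is their fully-down height. The pictures taken afterwards show both down.
- **Lever:** it hit its stop at the end of the arc. After I let go, the grip measured z≈0.143 m against 0.145 m expected at the lower stop.
- **Ring and cell:** the ram nose shows inside the cell in the picture. I did not measure the ring's depth or centring separately.
- **Loose parts and cell position:** the eyepiece, stop tube and spare ring showed no shift (0 px) between the first and last top views. The cell showed none in the scene view, with a weaker match (0.94) because the ram changed the picture there.

**What disagreed:**
- The key spacing measured 76 mm from the top camera against the stated 80 mm or so. The wrist view agreed with my key positions to within about 2 px.
- The wrist force read lower than expected while things moved: about 1–2 N on the keys instead of 3 N, and near 0 on the lever instead of 4–6 N. The last step onto the lever stop peaked at about 40 N upward at the fingertips.

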